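# Third hand at the face-frame jig: clamp the stile, hold the rail to it

## Task

In the corner jig, press the toggle clamp's red handle all the way down so that the clamp locks the stile, then bring the loose rail into the jig: flat on the board, its edge along the side fence and its end butted square on the stile. I am going to screw a flat corner brace over that joint, so hold the rail by its free part, well clear of the corner, and push it lengthwise against the stile with 12 N or so, never a hard shove; keep that push steady for a few seconds and finish while still holding it like that, without letting go. Leave the sander, the square and the bowl of plugs where they are.

Things in the scene. Friction and masses are not known exactly. Their poses are not given: they have to be found in the camera images.
- jig: Corner jig fixed to the bench: white melamine board 360 x 360 x 18 mm, origin at the centre of its underside, z up, x towards the back fence, y towards the side fence. Dark hardwood fences, 25 wide, tops 44 mm above the bench: back fence along y, inner face at x = 155 mm; side fence along x, inner face at y = 155 mm, only from x = 20 to 155 mm. The toggle clamp stands at y = -60, x = 24 to 93 mm.
- rail_home (a point): Where the centre of the rail's underside is when the rail is home (jig x = -10, y = 132.5, z = 18 mm): length along the jig's x, edge on the side fence, far end on the stile's near edge at jig x = 110 mm. Moves with the jig.
- clamp_arm (a joint): Hold-down arm of the toggle clamp, rad: 0 = raised (as it starts), about 1.20 = down, rubber tip pressing on the stile at jig x = 132 mm. A toggle linkage from the handle drives it and locks over centre at the end of the handle's stroke. The arm is almost down well before the handle is: go by the handle's height.
- clamp_grip (a point): Middle of the red handle grip, 14 mm from its end; grip 80 long, 16 wide (jig y), 20 deep. It swings in the jig's plane y = -60. Path in jig (x, z) mm: open, 73 deg steep, (29,148), (18,146), (6,141), (-2,135), (-8,127), (-12,118), (-14,110), (-16,98), (-18,88), (-20,67), then locks level on its stop at (-20,59). A few N move it, most in the last 10 mm.
- stile: Frame stile, pale wood, 45 (x) x 300 (y) x 19 mm (z), loose, about 0.16 kg; already lying in the jig against the back fence and the side fence, centre at x = +132.5, y = +5 mm of the jig. Origin at the centre of its underside.
- rail: Frame rail, pale wood, 240 (x, its length) x 45 (y) x 19 mm (z), 0.11 to 0.18 kg, both ends alike; starts flat on the bench to the right of the jig. Origin at the centre of its underside.
- corner (a point): The joint to be screwed: middle of the stile-to-rail seam, on the top faces, 37 mm above the bench. Keep the TCP at least 80 mm from it at the end.
- sander: Blue corner sander, about 160 x 95 mm and 120 mm high, origin at the centre of its underside. Leave alone.
- square: Combination square lying flat, 150 mm steel blade along its x, red head 16 mm high, origin under the middle of the blade. Leave alone.
- plug_bowl: White ceramic bowl of wooden plugs, 124 mm across, 52 mm high, origin at the centre of its underside. Leave alone.
Things that resemble listed ones, but are neither listed nor needed, are in the scene too. What is shaped like the rail but orange is not meant.

How it is judged (in metres and radians):
On the way, in this order (a step that is already met when the one before it is completed fails the run):
1. the toggle clamp is down and locked, its tip pressing on the stile (value of joint clamp_arm above 1.16 rad and z of clamp_grip in the frame of jig below 0.068 m and contact force between clamp_arm and stile above 4 N and x of stile in the frame of jig between 0.1295 and 0.1355 m and y of stile in the frame of jig between 0.002 and 0.008 m and z of stile in the frame of jig between 0.016 and 0.02 m), for 0.3 s.
2. the rail is home in the corner and pushed against the stile with 6 to 18 N for two seconds (value of joint clamp_arm above 1.16 rad and z of clamp_grip in the frame of jig below 0.068 m and contact force between clamp_arm and stile above 4 N and x of rail in the frame of jig between -0.013 and -0.007 m and y of rail in the frame of jig between 0.13 and 0.135 m and z of rail in the frame of jig between 0.0155 and 0.0205 m and angle between the x axis of rail and the x axis of jig, either way round below 0.026 rad and angle between rail's own z axis and vertical below 0.03 rad and contact force between rail and stile between 6 and 18 N and contact force between the fingers and rail above 3 N), for 2 s.
At the end, for the whole second after the job is handed in: Still holding: clamp locked (handle point under 68 mm, arm over 1.16 rad, over 4 N on the stile), stile within 3 mm of its place; rail flat, within 3 mm of home lengthwise, 2.5 mm sideways, 0.026 rad of square; fingers on it with over 3 N, 6 to 18 N on the stile, TCP over 80 mm from the seam (all of step 2 and x of stile in the frame of jig between 0.1295 and 0.1355 m and y of stile in the frame of jig between 0.002 and 0.008 m and z of stile in the frame of jig between 0.016 and 0.02 m and distance between the grasp point and corner above 0.08 m); the arm keeps its last pose, push and grip.
It fails at once if the rail is shoved on the stile with more than 40 N (contact force between rail and stile above 40 N).
It fails at once if the corner sander is moved by more than 25 mm (distance of sander from where it was at the start of the episode above 0.025 m).
It fails at once if the combination square is moved by more than 25 mm (distance of square from where it was at the start of the episode above 0.025 m).
It fails at once if the bowl of plugs is moved by more than 25 mm (distance of plug_bowl from where it was at the start of the episode above 0.025 m).
It also fails if it takes over 72 s, if anything falls off the work surface, if the arm or the gripper's body presses on something with over 40 N, if the wrist force passes 120 N, or if a joint passes its speed limit or range.

## Robot

A 7-joint arm with a two-finger parallel gripper is mounted at the origin on the work surface. World frame = base frame: x ahead of the robot, y to its left, z up, the work surface at z = 0. Lengths are in mm, angles in rad, forces in N, time in s.
With the tool pointing down it reaches from about 350 to 900 mm from the base axis. Payload 7.2 kg.
Tool frame: the origin (TCP) lies between the finger pads, 19 mm behind the fingertips; this is the grasp point; z points along the fingers, y is the line along which they close (so a half turn about z gives the same grasp; the last joint's range is limited). The gripper opens to 88 mm and grips with 3 to 60 N. Pads are 20 mm wide; open, the fingers measure 115 mm over their backs; the gripper's body (75 mm by 178 mm) begins 61 mm behind the grasp point.
Start: joints at [1.218, 0.411, -0.013, 1.596, 0.006, 1.134, -0.082], TCP at [175.591, -599.83, 241.353] pointing down, gripper open.
Joint ranges: [-2.95, 2.95], [-0.29, 1.99], [-1.47, 1.44], [0.14, 2.54], [-1.03, 4.17], [0.13, 1.85], [-2.86, 2.86]. Speed limits (rad/s): [2.39, 2.39, 3.01, 3.01, 3.14, 3.14, 3.14].

## Interface

Orientations are given as a rotation vector (axis times angle).
In Python, from cell import observe, imaging, ctrl gives the robot as it stands.
- The arm moves only by the tool arm_command, never from a script. Its argument "targets" is a list of rows, each a list of 7 numbers: the turn, a rotation vector about the tool's x, y, z each as a share of 0.5 rad, from -1 to 1, then the shift along the tool's x, y, z each as a share of 40 cm, from -1 to 1, then the closure, from 0 (fully open) to 1 (shut). A call has 1 to 8 rows; each row is the pose to reach, as a shift and turn from the pose commanded when the call began, along the tool's axes at that moment; what a row does not reach only later rows make up. A row lasts 1/8 s, in which the tool goes at most 62.5 mm and 10.7 degrees, less where a joint would pass 70% of its speed; a pose out of reach is approached as far as the arm can. A call with a number of a shift or a turn outside -1 to 1 is refused whole. A call with a gripper value outside its range is refused whole. The fingers move at their own pace and stop on an object; "newtons" is the grip in N (left out, the last holds). Time passes only in rows, so rows that repeat a pose let the fingers close. It gives the time, the measured TCP pose, the force, the opening and the grip force at its end, in the units of the state.
- observe(): the state, without advancing time (a new reading comes with each control period).
- imaging.grab_frame(name): name is "scene" or "top"; returns a dict with "pixels" (384x512x3 uint8, red, green, blue), "fovy" (degrees; the focal length in pixels is half the picture's height over the tangent of half this angle, whatever the lens; pixels are square), "cx", "cy" (the principal point, pixels), "rvec" (rotation vector, rad) and "tvec" (3), from world to camera coordinates, as OpenCV has them. Camera axes: x right, y down, z forward; pixel columns grow to the right and rows downward; lengths in mm; the calibration is good to about 2 mm. A picture is of the moment at which its call begins. There is no depth.
- ctrl.sign_off(): hands the job in; it is judged then, once.
The state is a dict: "t": time; "joint_positions": joint angles; "qvel": joint speeds; "tau": joint torques, N m; "position": TCP position; "tcp_rot": TCP orientation; "ft_force": force on the tool from outside, world axes, zero at the start; "moment": the same for the moment, N m; "gripper_width": finger opening in mm; "finger_force": force on a finger pad.
Only numpy, scipy, OpenCV 4.12 (cv2) and the standard library are available. Lean on these libraries where they do the work, as an engineer would, in place of code of your own. Each camera call takes 0.05 s, during which the arm holds its last target. There are 200 camera calls.

## Working session

There is one attempt and no reset: what is moved stays moved. The work goes in short steps, Python scripts to look and compute and a tool call to move; the robot and the scene stay as the last step left them, time stands still between calls to the robot, and variables do not carry over. Pictures are saved under pics/ and viewed, at most 10 in all, crops included, and the job is handed in when it is done.

Besides the shell and the picture viewer there is one more tool, called after "Call:" as name(argument=value, ...) on one line, values as JSON. arm_command: Moves the arm, as the interface text tells. Its arguments: {"type":"object","properties":{"targets":{"type":"array","items":{"type":"array","items":{"type":"number","minimum":-1,"maximum":1}}},"newtons":{"type":"number"}},"required":["targets"]}

```bash
mkdir -p pics; cat > h.py <<'E'
from cell import observe, imaging, ctrl
import numpy as np, cv2
from scipy.spatial.transform import Rotation as R
def cam(name):
    f=imaging.grab_frame(name); F=f["pixels"].shape[0]/2/np.tan(np.radians(f["fovy"])/2)
    K=np.array([[F,0,f["cx"]],[0,F,f["cy"]],[0,0,1]])
    return f["pixels"],K,np.array(f["rvec"],float),np.array(f["tvec"],float)
def proj(P,c): return cv2.projectPoints(np.array(P,float).reshape(-1,1,3),c[2],c[3],c[1],None)[0][:,0]
def ray(uv,c):
    Rm=R.from_rotvec(c[2]).as_matrix(); d=Rm.T@np.linalg.solve(c[1],[uv[0],uv[1],1]); return -Rm.T@c[3],d
def atz(uv,z,c):
    o,d=ray(uv,c); return o+d*(z-o[2])/d[2]
def tri(uv1,c1,uv2,c2):
    o1,d1=ray(uv1,c1);o2,d2=ray(uv2,c2)
    s=np.linalg.lstsq(np.c_[d1,-d2],o2-o1,rcond=None)[0]
    a,b=o1+d1*s[0],o2+d2*s[1]; return (a+b)/2,np.linalg.norm(a-b)
def save(img,fn,box=None,k=1):
    if box: img=img[box[1]:box[3],box[0]:box[2]]
    cv2.imwrite(fn,cv2.resize(img,None,fx=k,fy=k,interpolation=cv2.INTER_CUBIC)[:,:,::-1])
E
python3 - <<'E'
from h import *
import pickle
d={}
for n in("scene","top"):
    d[n]=cam(n); save(d[n][0],f"pics/{n}0.png",None,1.5); print(n,d[n][1][0,0],d[n][1][:2,2],ray((256,192),d[n]))
pickle.dump(d,open("c0.pkl","wb")); s=observe(); print(s)
E
```

```text
scene 435.9316286255393 [251.65144344 183.9620725 ] (array([1465.3835269 , -977.88183832,  965.06158967]), array([-0.57652114,  0.60146227, -0.55344919]))
top 401.9052669085284 [252.42313345 184.72226993] (array([ 403.67022485,  -22.63533241, 1546.13665043]), array([ 0.09329163, -0.00357862, -0.99583682]))
{'t': 0.1, 'joint_positions': array([ 1.21782247,  0.41182174, -0.0127208 ,  1.5969471 ,  0.00560436,
        1.13429977, -0.08218821]), 'qvel': array([ 3.29254108e-05, -1.06457526e-03,  4.68306208e-04, -3.27593856e-03,
        3.64690206e-04, -2.51558778e-05, -7.19510082e-04]), 'tau': array([ 4.18691867e-03, -5.89092851e+01,  6.44415580e-01, -2.91708326e+01,
       -5.37597039e-02,  1.44470771e-02,  7.53164477e-05]), 'position': array([ 175.43707709, -599.42950254,  240.59739161]), 'tcp_rot': array([-3.10839637e+00, -4.45683220e-01,  4.78666210e-04]), 'ft_force': array([ 0.21520062, -0.12596564, -0.8211297 ]), 'moment': array([ 0.01422909, -0.0022689 ,  0.01367727]), 'finger_force': 0.0, 'gripper_width': 87.82918685937042}
```

View pics/scene0.png

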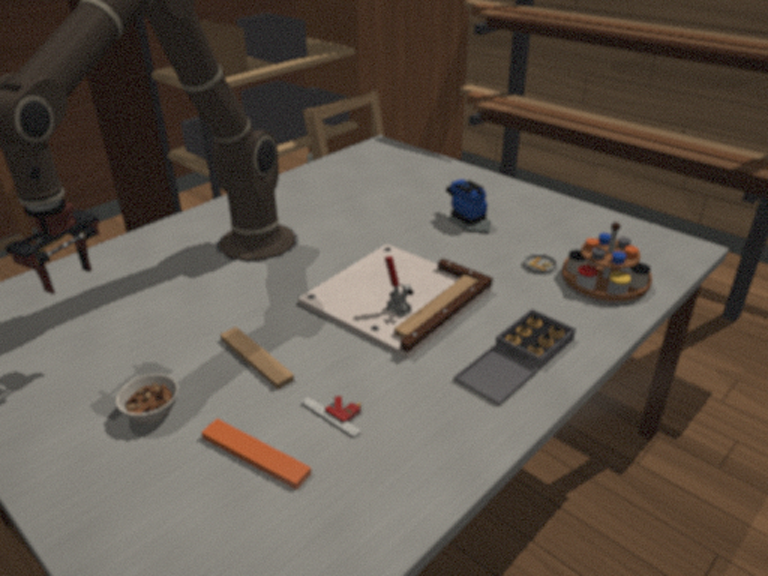

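View pics/top0.png

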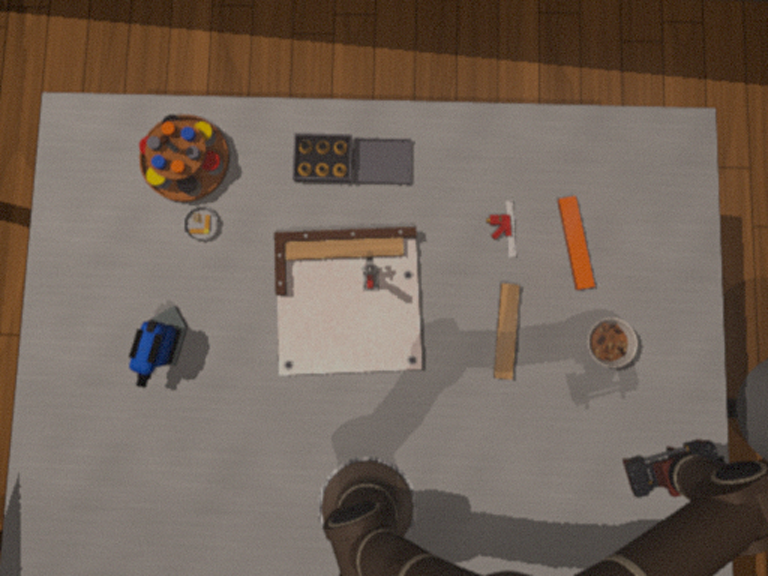

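```bash
python3 - <<'E'
from h import *
import pickle
d=pickle.load(open("c0.pkl","rb"))
save(d["top"][0],"pics/t1.png",(170,140,360,265),4)
save(d["scene"][0],"pics/s1.png",(140,155,335,270),4)
E
```

```text
(no output)
```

View pics/t1.png

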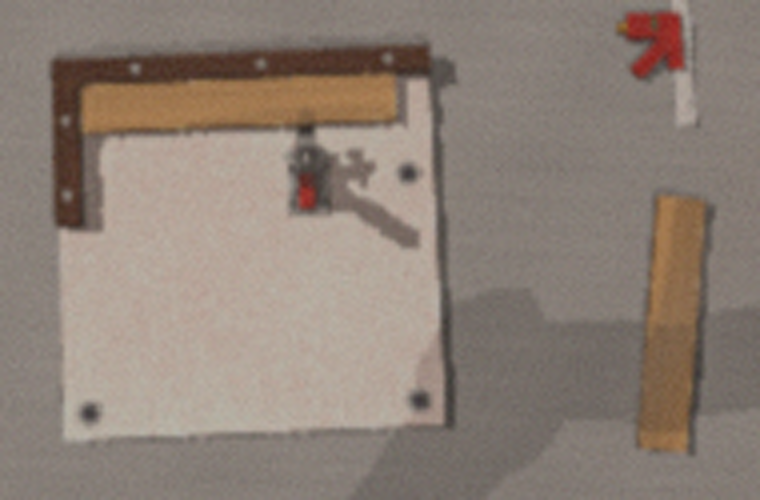

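View pics/s1.png

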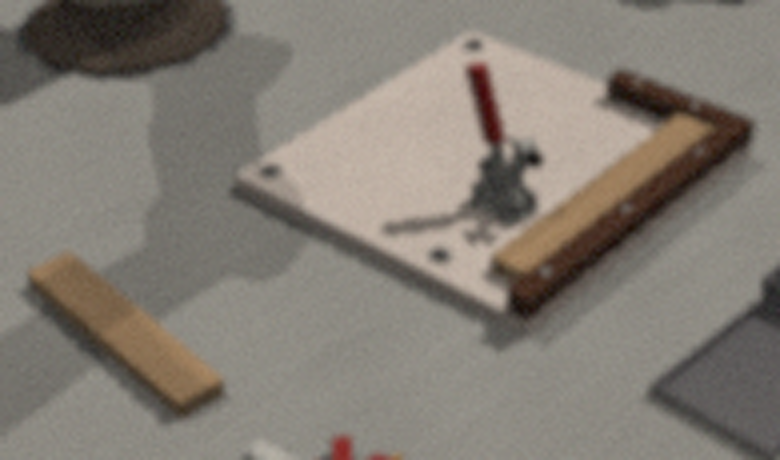

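Top crop (4x, offset 170,140): fence outer corners (53,60),(429,43); board near corners (66,440),(447,425); side-fence end (56,228)/(82,228); rail corners (656,194),(707,203),(690,454),(637,446). Scene crop (offset 140,155): board corners (237,183),(475,32); fence corners (750,120),(513,290); rail top (28,272),(68,251),(222,383),(182,408).

```bash
cat > fit.py <<'E'
from h import *
import pickle
from scipy.optimize import least_squares
d=pickle.load(open("c0.pkl","rb"))
T=lambda u,v:(170+u/4-.375,140+v/4-.375); S=lambda u,v:(140+u/4-.375,155+v/4-.375)
def fit(obs,x0,fz=None):
    def pts(x,P): 
        c,s=np.cos(x[2]),np.sin(x[2]); P=np.array(P,float)
        return np.c_[c*P[:,0]-s*P[:,1]+x[0], s*P[:,0]+c*P[:,1]+x[1], P[:,2]+x[3]]
    def f(x):
        return np.concatenate([(proj(pts(x,[o[0]]),d[o[2]])[0]-o[1]) for o in obs])
    r=least_squares(f,x0,loss="soft_l1"); return r.x,f(r.x).reshape(-1,2)
J=[((180,180,44),T(53,60),"top"),((180,-180,44),T(429,43),"top"),((-180,180,18),T(66,440),"top"),((-180,-180,18),T(447,425),"top"),
((20,180,44),T(56,228),"top"),((20,155,44),T(82,228),"top"),((-180,-180,18),S(237,183),"scene"),((-180,180,18),S(475,32),"scene"),
((155,-145,37),T(396,73),"top"),((110,-145,37),T(398,122),"top"),((110,155,37),T(82,133),"top")]
x,r=fit(J,[500,0,0,0]); print("jig",x.round(3)); print(r.round(1).tolist())
a,b,c,e=(120,22.5,19),(120,-22.5,19),(-120,-22.5,19),(-120,22.5,19)
Q=[(a,T(656,194),"top"),(b,T(707,203),"top"),(c,T(690,454),"top"),(e,T(637,446),"top"),(e,S(28,272),"scene"),]
Q=Q[:4]+[(e,S(68,251),"scene"),(c,S(28,272),"scene"),(b,S(182,408),"scene"),(a,S(222,383),"scene")]
y,r=fit(Q,[500,-300,0,0]); print("rail",y.round(3)); print(r.round(1).tolist())
g,err=tri(T(307,197),d["top"],S(479,80),d["scene"]); print("grip",g,err)
cj,sj=np.cos(x[2]),np.sin(x[2]); G=np.array([[cj,-sj],[sj,cj]])
print("grip in jig",G.T@(g[:2]-x[:2]), "pred",G@[29,-60]+x[:2],"lock",G@[-20,-60]+x[:2],"home",G@[-10,132.5]+x[:2])
for n,(u,w) in {"top":((204,229*1)),}.items(): pass
E
python3 fit.py
```

```text
jig [ 5.13146e+02  6.26830e+01  6.70000e-02 -7.00500e+00]
[[-0.0, 0.1], [0.3, 0.4], [-0.0, 0.2], [-0.0, -0.0], [0.1, -0.1], [0.3, -0.4], [0.1, -0.7], [-0.4, 0.7], [-0.4, 0.1], [-0.4, -0.5], [-0.0, -0.0]]
rail [ 4.46227e+02 -3.42049e+02 -7.50000e-02 -3.92200e+00]
[[1.0, 0.6], [-0.0, -0.5], [-0.6, -0.0], [0.7, 0.7], [0.8, 0.4], [-0.1, 0.3], [-0.4, -0.3], [1.0, -0.3]]
grip [543.73092298   5.00091475 145.49393591] 3.635533521721005
grip in jig [ 26.63117055 -59.61040513] pred [546.12061099   4.77172414] lock [497.23184084   1.47200402] home [494.24595471 194.2084419 ]
```

```bash
cat >> h.py <<'E'
def row(p,yaw,s=None):
    """row for world TCP p, tool down with tool x at yaw"""
    s=s or observe(); A=R.from_rotvec(s["tcp_rot"]); B=R.from_matrix(np.array([[np.cos(yaw),np.sin(yaw),0],[np.sin(yaw),-np.cos(yaw),0],[0,0,-1]]))
    return np.r_[(A.inv()*B).as_rotvec()/.5, A.inv().apply(np.array(p)-s["position"])/400].round(4).tolist()
E
cat >> fit.py <<'E'
def fit0(obs,x0):
    def f(x):
        c,s=np.cos(x[2]),np.sin(x[2])
        return np.concatenate([proj([[c*P[0]-s*P[1]+x[0],s*P[0]+c*P[1]+x[1],P[2]]],d[n])[0]-uv for P,uv,n in obs])
    return least_squares(f,x0,loss="soft_l1").x
print("z0 jig",fit0(J,x[:3]),"rail",fit0(Q,y[:3]))
for n in("top",):
    print("jig top only",fit0([o for o in J if o[2]==n],x[:3]),"rail",fit0([o for o in Q if o[2]==n],y[:3]))
from h import row
print(row([360,-300,240],.067),row([546,5,235],.067))
E
python3 fit.py|tail -4
```

```text
grip in jig [ 26.63117055 -59.61040513] pred [546.12061099   4.77172414] lock [497.23184084   1.47200402] home [494.24595471 194.2084419 ]
z0 jig [5.12829097e+02 6.20371042e+01 6.80225552e-02] rail [ 4.47501028e+02 -3.42651675e+02 -7.49582544e-02]
jig top only [5.12333850e+02 6.20655029e+01 6.75278403e-02] rail [ 4.46920267e+02 -3.40068308e+02 -7.24736495e-02]
[-0.0028, 0.0005, 0.4356, 0.6532, -0.5888, 0.0023] [-0.0028, 0.0005, 0.4356, 1.3137, -1.1899, 0.0156]
```

Call:
arm_command(targets=[[0,0,0.435,0.65,-0.59,0,0],[0,0,0.435,0.65,-0.59,0,0],[0,0,0.435,0.65,-0.59,0,0],[0,0,0.435,0.65,-0.59,0,0],[0,0,0.435,0.65,-0.59,0,0],[0,0,0.435,0.65,-0.59,0,0]], newtons=15)

```text
t: 0.85
position: [360.0, -297.3, 241.3]
tcp_rot: [-3.139, -0.11, -0.0]
ft_force: [-0.3, -0.8, 0.2]
gripper_width: 87.9
finger_force: 0.0
```

```bash
python3 -c "
from h import *
print(row([546,4.5,235],.068),row([546,4.5,205],.068))"
```

```text
[-0.0008, -0.0002, 0.0045, 0.5168, -0.7201, 0.0161] [-0.0008, -0.0002, 0.0045, 0.5168, -0.7201, 0.0911]
```

Call:
arm_command(targets=[[0,0,0.005,0.517,-0.72,0.015,0],[0,0,0.005,0.517,-0.72,0.015,0],[0,0,0.005,0.517,-0.72,0.015,0],[0,0,0.005,0.517,-0.72,0.015,0],[0,0,0.005,0.517,-0.72,0.015,0],[0,0,0.005,0.517,-0.72,0.015,0],[0,0,0.005,0.517,-0.72,0.015,0],[0,0,0.005,0.517,-0.72,0.015,0]])

```text
t: 1.85
position: [545.2, 0.1, 234.9]
tcp_rot: [3.139, 0.101, -0.002]
ft_force: [0.6, -0.2, 0.2]
gripper_width: 87.7
finger_force: 0.0
```

```bash
python3 -c "
from h import *
s=observe();print(s['t'],s['position'],s['tcp_rot'],row([546,4.5,148],.068))
c=cam('scene');print('tcp scene px',proj(s['position'],c));save(c[0],'pics/s2.png',(225,110,335,220),5)
"
```

```text
1.85 [5.45209249e+02 1.03094650e-01 2.34853388e+02] [ 3.13933724e+00  1.01268065e-01 -2.02505815e-03] [0.0012, 0.0026, -0.007, 0.003, -0.011, 0.2171]
tcp scene px [[259.09208711 153.42251234]]
```

View pics/s2.png

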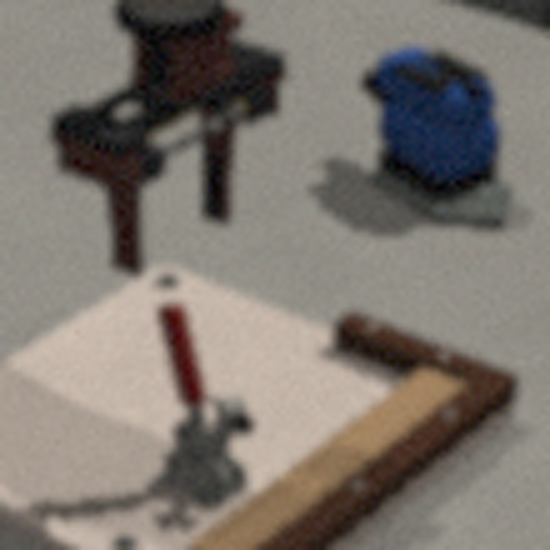

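The gripper straddles the handle in y (finger tips at (127,268) and (217,217), red handle top at (172,310)). Descend and close lightly.

Call:
arm_command(targets=[[0,0,-0.007,0.003,-0.011,0.12,0],[0,0,-0.007,0.003,-0.011,0.217,0],[0,0,-0.007,0.003,-0.011,0.217,0],[0,0,-0.007,0.003,-0.011,0.217,0.7],[0,0,-0.007,0.003,-0.011,0.217,1],[0,0,-0.007,0.003,-0.011,0.217,1],[0,0,-0.007,0.003,-0.011,0.217,1],[0,0,-0.007,0.003,-0.011,0.217,1]], newtons=10)

```text
t: 2.9
position: [546.8, 5.5, 148.8]
tcp_rot: [3.14, 0.107, 0.001]
ft_force: [-0.1, 0.7, 0.2]
gripper_width: 41.3
finger_force: 0.0
```

```bash
cat > plan.py <<'E'
from h import *
s=observe(); j=np.array([512.8,62.2]); a=.068; G=np.array([[np.cos(a),-np.sin(a)],[np.sin(a),np.cos(a)]])
q=G.T@(s['position'][:2]-j); print('in jig',q,s['position'][2],s['gripper_width'],s['finger_force'],s['ft_force'])
for X,Z in [(29,148),(18,146),(6,141),(-2,135),(-8,127),(-12,118),(-14,110),(-16,98),(-18,88),(-20,67),(-20,59),(-20,54)]:
    print(X,Z,np.round(row(np.r_[G@[X,-60]+j,Z],a)[2:],3))
E
python3 plan.py
```

```text
in jig [ 30.02936623 -58.91273241] 148.7815779689502 41.336117929070305 0.0 [-0.11662479  0.73061695  0.20519259]
29 148 [ 0.001 -0.003  0.003  0.002]
18 146 [ 0.001 -0.03   0.003  0.007]
6 141 [ 0.001 -0.06   0.003  0.019]
-2 135 [ 0.001 -0.08   0.003  0.034]
-8 127 [ 0.001 -0.095  0.003  0.054]
-12 118 [ 0.001 -0.105  0.003  0.077]
-14 110 [ 0.001 -0.11   0.003  0.097]
-16 98 [ 0.001 -0.115  0.003  0.127]
-18 88 [ 0.001 -0.12   0.003  0.152]
-20 67 [ 0.001 -0.125  0.003  0.204]
-20 59 [ 0.001 -0.125  0.003  0.224]
-20 54 [ 0.001 -0.125  0.003  0.237]
```

Fingers are still closing; wait.

Call:
arm_command(targets=[[0,0,0,0,0,0,1],[0,0,0,0,0,0,1],[0,0,0,0,0,0,1],[0,0,0,0,0,0,1],[0,0,0,0,0,0,1],[0,0,0,0,0,0,1]], newtons=12)

```text
t: 3.65
position: [546.7, 5.1, 148.5]
tcp_rot: [3.139, 0.107, -0.0]
ft_force: [0.5, -1.3, -0.8]
gripper_width: 15.9
finger_force: 12.0
```

```bash
python3 plan.py
```

```text
in jig [ 29.91208404 -59.2521625 ] 148.48584665547892 15.903285181257294 11.99777439236641 [ 0.53116039 -1.32461783 -0.78466532]
29 148 [ 0.    -0.002  0.002  0.001]
18 146 [ 0.    -0.03   0.002  0.006]
6 141 [ 0.    -0.06   0.002  0.019]
-2 135 [ 0.    -0.08   0.002  0.034]
-8 127 [ 0.    -0.095  0.002  0.054]
-12 118 [ 0.    -0.105  0.002  0.076]
-14 110 [ 0.    -0.11   0.002  0.096]
-16 98 [ 0.    -0.115  0.002  0.126]
-18 88 [ 0.    -0.12   0.002  0.151]
-20 67 [ 0.    -0.125  0.002  0.204]
-20 59 [ 0.    -0.125  0.002  0.224]
-20 54 [ 0.    -0.125  0.002  0.236]
```

Width 15.9 mm = the handle. Follow the arc.

Call:
arm_command(targets=[[0,0,0,-0.03,0,0.006,1],[0,0,0,-0.06,0,0.019,1],[0,0,0,-0.08,0,0.034,1],[0,0,0,-0.095,0,0.054,1],[0,0,0,-0.105,0,0.076,1],[0,0,0,-0.11,0,0.096,1],[0,0,0,-0.115,0,0.126,1],[0,0,0,-0.12,0,0.151,1]], newtons=15)

```text
t: 4.65
position: [498.2, 1.9, 87.0]
tcp_rot: [3.14, 0.107, -0.002]
ft_force: [-1.5, -3.6, 1.6]
gripper_width: 16.2
finger_force: 15.0
```

```bash
python3 plan.py
```

```text
in jig [-18.6465303  -59.12821336] 87.00881818355116 16.221100032470584 15.000093430280685 [-1.51321982 -3.59591872  1.6112924 ]
29 148 [ 0.     0.119  0.002 -0.153]
18 146 [ 0.     0.092  0.002 -0.148]
6 141 [ 0.     0.062  0.002 -0.135]
-2 135 [ 0.     0.042  0.002 -0.12 ]
-8 127 [ 0.     0.026  0.002 -0.1  ]
-12 118 [ 0.     0.016  0.002 -0.078]
-14 110 [ 0.     0.012  0.002 -0.058]
-16 98 [ 0.     0.007  0.002 -0.028]
-18 88 [ 0.     0.002  0.002 -0.002]
-20 67 [ 0.    -0.003  0.002  0.05 ]
-20 59 [ 0.    -0.003  0.002  0.07 ]
-20 54 [ 0.    -0.003  0.002  0.082]
```

Call:
arm_command(targets=[[0,0,0,-0.002,0,0.025,1],[0,0,0,-0.003,0,0.05,1],[0,0,0,-0.003,0,0.06,1],[0,0,0,-0.003,0,0.07,1],[0,0,0,-0.003,0,0.08,1],[0,0,0,-0.003,0,0.08,1]], newtons=25)

```text
t: 5.4
position: [496.5, 1.8, 55.5]
tcp_rot: [3.139, 0.107, -0.004]
ft_force: [-4.8, -3.9, 7.2]
gripper_width: 15.8
finger_force: 25.0
```

```bash
python3 plan.py|head -1; python3 -c "
from h import *
c=cam('scene');save(c[0],'pics/s3.png',(225,110,335,220),5)"
```

```text
in jig [-20.33096422 -59.11229338] 55.46669221502209 15.755459206244057 25.00114381313324 [-4.80055453 -3.92862873  7.17326179]
```

View pics/s3.png

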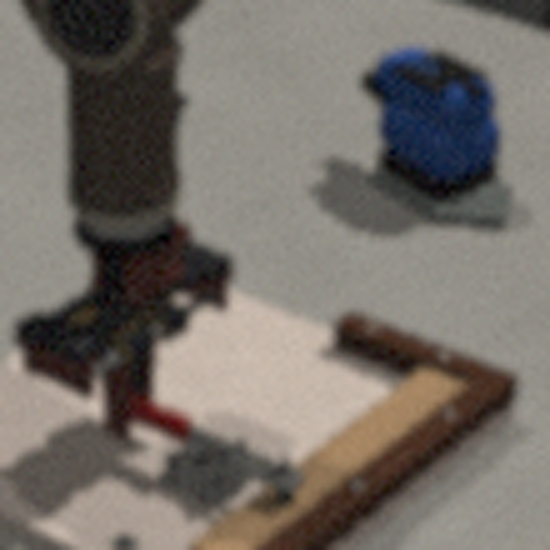

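The handle is level and the clamp tip is on the stile at (285,485). I'll press a little further to confirm it hits the stop.

Call:
arm_command(targets=[[0,0,0,0,0,0.008,1],[0,0,0,0,0,0.014,1],[0,0,0,0,0,0.014,1],[0,0,0,0,0,0.014,1]], newtons=25)

```text
t: 5.95
position: [496.9, 1.9, 50.7]
tcp_rot: [3.139, 0.107, -0.002]
ft_force: [-7.4, -4.4, 15.0]
gripper_width: 15.8
finger_force: 25.0
```

Call:
arm_command(targets=[[0,0,0,0,0,-0.01,0.3],[0,0,0,0,0,-0.01,0.3],[0,0,0,0,0,-0.01,0.3],[0,0,0,0,0,-0.1,0.4],[0,0,0,0,0,-0.15,1],[0,0,0,0,0,-0.15,1],[0,0,0,0,0,-0.15,1],[0,0,0,0,0,-0.15,1]])

```text
t: 6.95
position: [497.0, 2.1, 109.5]
tcp_rot: [-3.14, -0.107, 0.003]
ft_force: [-0.6, -0.0, -0.3]
gripper_width: 16.4
finger_force: 0.0
```

```bash
python3 -c "
from h import *
s=observe();print(s['position'],s['gripper_width'])
c=cam('scene');save(c[0],'pics/s4.png',(225,130,335,220),6)
print(row([497,1.5,86],.068))"
```

```text
[496.97324824   2.07888018 109.532315  ] 16.359085428428397
[-0.0004, 0.0032, 0.0011, -0.0001, 0.0016, 0.059]
```

View pics/s4.png

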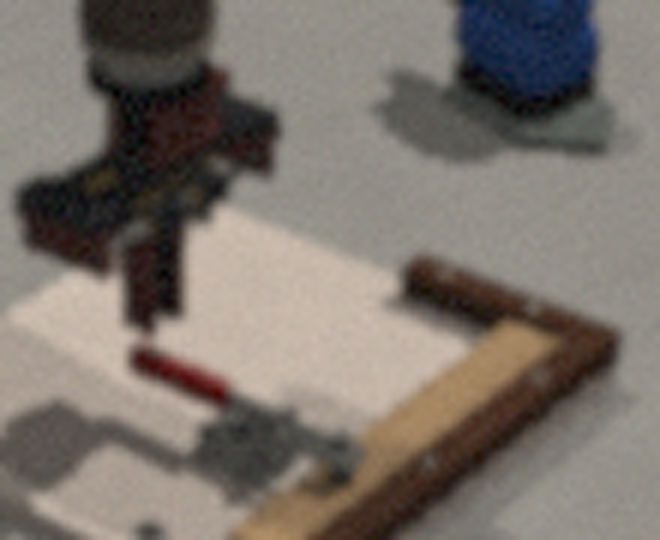

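The handle stays down, level, at (130–230, 345–390), with the arm tip on the stile. Press its top with the closed tips to check its height.

Call:
arm_command(targets=[[0,0,0,0,0,0.03,1],[0,0,0,0,0,0.045,1],[0,0,0,0,0,0.055,1],[0,0,0,0,0,0.065,1],[0,0,0,0,0,0.075,1],[0,0,0,0,0,0.08,1],[0,0,0,0,0,0.08,1]])

```text
t: 7.88
position: [495.7, 2.0, 79.4]
tcp_rot: [3.139, 0.107, -0.006]
ft_force: [-12.8, -0.8, 23.4]
gripper_width: -0.0
finger_force: 12.5
```

Call:
arm_command(targets=[[0,0,0,0,0,-0.1,1],[0,0,0,0,0,-0.2,0.5],[0,0,0,0,0,-0.25,0]])

```text
t: 8.25
position: [498.5, 2.2, 180.6]
tcp_rot: [3.14, 0.107, 0.004]
ft_force: [0.6, 0.3, -0.9]
gripper_width: 16.9
finger_force: 0.0
```

```bash
python3 -c "
from h import *
import pickle
s=observe();print(s['position'],s['t'],row([402,-339,150],-.075))
c=cam('top');pickle.dump(c,open('c1.pkl','wb'))"
```

```text
[498.45179513   2.201814   180.59918706] 8.25 [0.0001, -0.0057, 0.2866, -0.299, 0.8345, 0.0759]
```

Call:
arm_command(targets=[[0,0,0.287,-0.3,0.835,0.07,0],[0,0,0.287,-0.3,0.835,0.07,0],[0,0,0.287,-0.3,0.835,0.07,0],[0,0,0.287,-0.3,0.835,0.07,0],[0,0,0.287,-0.3,0.835,0.07,0],[0,0,0.287,-0.3,0.835,0.07,0],[0,0,0.287,-0.3,0.835,0.07,0],[0,0,0.287,-0.3,0.835,0.07,0]])

```text
t: 9.3
position: [400.7, -338.5, 149.9]
tcp_rot: [-3.138, 0.118, 0.001]
ft_force: [0.4, 0.2, -0.4]
gripper_width: 87.6
finger_force: 0.0
```

```bash
python3 -c "
from h import *
import pickle
s=observe();print(s['position'],s['t'],row([402,-339,60],-.075),row([402,-339,22],-.075))
c=cam('scene');save(np.vstack([c[0][195:285,100:230],c[0][130:220,215:345]]),'pics/s5.png',None,3.3)"
```

```text
[ 400.73987445 -338.47448556  149.87612442] 9.3 [-0.002, 0.0012, 0.0001, 0.0034, 0.0013, 0.2247] [-0.002, 0.0012, 0.0001, 0.0034, 0.0014, 0.3197]
```

View pics/s5.png

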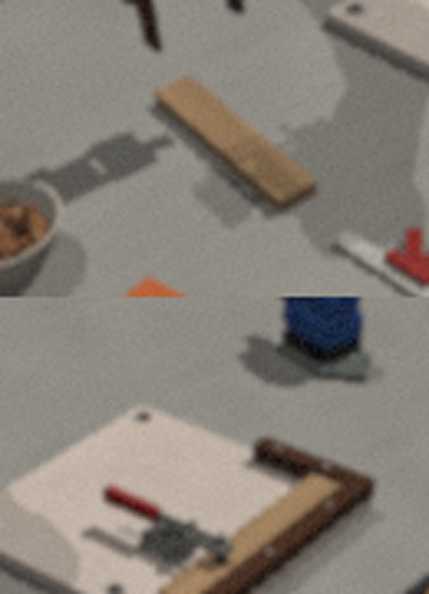

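The clamp stays down by itself (handle at (105–160,490–515)), and the rail is clear beneath the fingers. Descend and grasp.

Call:
arm_command(targets=[[0,0,0,0.003,0.001,0.15,0],[0,0,0,0.003,0.001,0.26,0],[0,0,0,0.003,0.001,0.31,0.2],[0,0,0,0.003,0.001,0.32,1],[0,0,0,0.003,0.001,0.32,1],[0,0,0,0.003,0.001,0.32,1],[0,0,0,0.003,0.001,0.32,1],[0,0,0,0.003,0.001,0.32,1]], newtons=15)

```text
t: 10.35
position: [402.5, -340.0, 23.6]
tcp_rot: [3.139, -0.118, 0.002]
ft_force: [-0.7, 1.7, 7.0]
gripper_width: 44.8
finger_force: 15.0
```

Call:
arm_command(targets=[[0,0,0,0,0,0,1],[0,0,0,0,0,0,1],[0,0,0,0,0,0,1],[0,0,0,0,0,0,1]], newtons=40)

```text
t: 10.85
position: [402.5, -340.1, 23.6]
tcp_rot: [3.139, -0.118, 0.002]
ft_force: [-2.2, 1.4, 6.5]
gripper_width: 44.8
finger_force: 40.0
```

Call:
arm_command(targets=[[0,0,0,0,0,0,0.44],[0,0,0,0,0,-0.004,0.44],[0,0,0,0,0,-0.007,0.44],[0,0,0,0,0,-0.007,0.44],[0,0,0,0,0,-0.007,1],[0,0,0,0,0,-0.007,1],[0,0,0,0,0,-0.007,1],[0,0,0,0,0,-0.007,1]], newtons=40)

```text
t: 11.85
position: [401.8, -339.8, 25.3]
tcp_rot: [3.139, -0.118, -0.0]
ft_force: [-0.4, -0.5, -0.3]
gripper_width: 44.8
finger_force: 40.0
```

Call:
arm_command(targets=[[0,0,0,0,0,-0.05,1],[0,0,0,0,0,-0.15,1],[0,0,0,0,0,-0.28,1],[0,0,0,0,0,-0.37,1],[0,0,0,0,0,-0.37,1]])

```text
t: 12.48
position: [403.1, -340.7, 175.9]
tcp_rot: [3.136, -0.118, 0.007]
ft_force: [0.8, -0.1, -1.9]
gripper_width: 44.6
finger_force: 40.0
```

```bash
cat > pl.py <<'E'
from h import *
import sys
j=np.array([512.8,62.2]); a=.068; G=np.array([[np.cos(a),-np.sin(a)],[np.sin(a),np.cos(a)]])
def st():
    s=observe(); print('t',s['t'],'jig',(G.T@(s['position'][:2]-j)).round(1),s['position'].round(1),'Fjig',(G.T@s['ft_force'][:2]).round(1),s['ft_force'][2].round(1),'M',s['moment'].round(2),s['finger_force'],'yaw',R.from_rotvec(s['tcp_rot']).as_matrix()[:,0].round(4)); return s
def go(X,Y,Z): print((X,Y,Z),row(np.r_[G@[X,Y]+j,Z],a))
E
python3 -c "
from pl import *
st();go(-67.5,-100,165);go(-67.5,124.5,165)"
```

```text
t 12.475 jig [-136.9 -394.5] [ 403.1 -340.7  175.9] Fjig [ 0.8 -0.2] -1.9 M [ 0.01  0.04 -0.02] 39.98764514923096 yaw [ 0.9971 -0.0754  0.0043]
(-67.5, -100, 165) [0.0065, -0.0081, -0.2869, 0.0662, -0.7536, 0.0254]
(-67.5, 124.5, 165) [0.0065, -0.0081, -0.2869, -0.014, -1.3091, 0.0234]
```

Call:
arm_command(targets=[[0,0,-0.05,0.01,-0.12,0,1],[0,0,-0.1,0.03,-0.25,0,1],[0,0,-0.15,0.04,-0.38,0,1],[0,0,-0.2,0.05,-0.5,0,1],[0,0,-0.25,0.06,-0.62,0,1],[0,0,-0.287,0.066,-0.75,0,1],[0,0,-0.287,0.066,-0.75,0,1]])

```text
t: 13.35
position: [450.2, -38.5, 172.1]
tcp_rot: [-3.137, -0.118, 0.003]
ft_force: [-0.5, 0.6, -1.6]
gripper_width: 44.5
finger_force: 40.0
```

```bash
python3 -c "
from pl import *
st();go(-67.5,124.5,165)"
```

```text
t 13.35 jig [-69.3 -96.2] [450.2 -38.5 172.1] Fjig [-0.4  0.7] -1.6 M [ 0.    0.09 -0.02] 39.98777389526367 yaw [ 0.9972  0.0753 -0.0016]
(-67.5, 124.5, 165) [-0.0039, 0.0033, 0.0147, 0.0087, -0.5517, 0.0188]
```

Call:
arm_command(targets=[[0,0,0.005,0,-0.11,0,1],[0,0,0.01,0.003,-0.23,0,1],[0,0,0.0147,0.006,-0.35,0.01,1],[0,0,0.0147,0.0087,-0.46,0.02,1],[0,0,0.0147,0.0087,-0.55,0.1,1],[0,0,0.0147,0.0087,-0.55,0.19,1],[0,0,0.0147,0.0087,-0.55,0.19,1],[0,0,0.0147,0.0087,-0.55,0.19,1]])

```text
t: 14.35
position: [439.4, 176.3, 97.6]
tcp_rot: [3.14, 0.094, -0.001]
ft_force: [-0.3, 1.0, -1.8]
gripper_width: 44.5
finger_force: 40.0
```

```bash
python3 -c "
from pl import *
import pickle
st();go(-67.5,124.5,50);go(-67.5,124.5,43)
c=cam('top');save(c[0],'pics/t6.png',(170,140,300,245),6);c=cam('scene');save(c[0],'pics/s6.png',(225,130,345,225),6)"
```

```text
t 14.35 jig [-65.5 118.8] [439.4 176.3  97.6] Fjig [-0.3  1. ] -1.8 M [0.01 0.05 0.05] 39.98760223388672 yaw [ 9.982e-01  5.960e-02 -6.000e-04]
(-67.5, 124.5, 50) [0.0006, 0.0012, -0.0167, -0.0051, -0.0143, 0.119]
(-67.5, 124.5, 43) [0.0006, 0.0012, -0.0167, -0.0051, -0.0143, 0.1365]
```

View pics/s6.png

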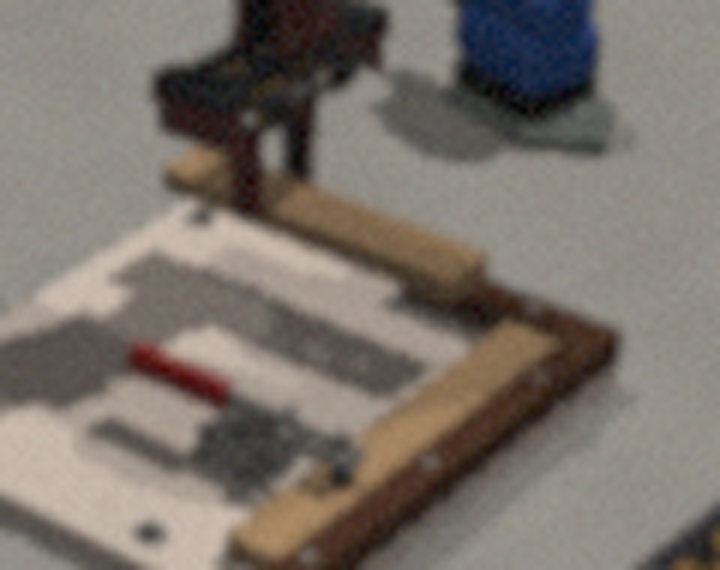

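Rail is held level and above the board (near end at (170,170), far end (480,265)), short of the stile. Lower.

Call:
arm_command(targets=[[0,0,-0.0167,-0.005,-0.012,0.03,1],[0,0,-0.0167,-0.005,-0.012,0.07,1],[0,0,-0.0167,-0.005,-0.012,0.105,1],[0,0,-0.0167,-0.005,-0.012,0.122,1],[0,0,-0.0167,-0.005,-0.012,0.128,1],[0,0,-0.0167,-0.005,-0.012,0.132,1],[0,0,-0.0167,-0.005,-0.012,0.132,1]])

```text
t: 15.32
position: [437.1, 181.8, 44.7]
tcp_rot: [-3.14, -0.109, -0.001]
ft_force: [0.3, -0.0, -1.9]
gripper_width: 44.6
finger_force: 40.0
```

```bash
python3 -c "
from pl import *
st();go(-67.5,124.5,43.5);go(-67.5,132.5,43.5);go(-55.5,132.5,43.5)"
```

```text
t 15.325 jig [-67.4 124.5] [437.1 181.8  44.7] Fjig [ 0.3 -0. ] -1.9 M [-0.02  0.   -0.02] 39.987661242485046 yaw [9.976e-01 6.920e-02 4.000e-04]
(-67.5, 124.5, 43.5) [-0.0001, -0.0008, 0.0025, -0.0001, -0.0001, 0.0031]
(-67.5, 132.5, 43.5) [-0.0001, -0.0008, 0.0025, -0.0001, -0.0201, 0.0031]
(-55.5, 132.5, 43.5) [-0.0001, -0.0008, 0.0025, 0.0299, -0.02, 0.0031]
```

Call:
arm_command(targets=[[0,0,0,0,0,0.0025,1],[0,0,0,0,0,0.004,1],[0,0,0,0,0,0.0055,1],[0,0,0,0,0,0.0055,1]])

```text
t: 15.82
position: [437.1, 181.7, 43.3]
tcp_rot: [3.139, 0.109, 0.001]
ft_force: [-2.7, -1.8, 10.7]
gripper_width: 44.5
finger_force: 40.0
```

Call:
arm_command(targets=[[0,0,0,0,-0.006,0,1],[0,0,0,0,-0.012,0,1],[0,0,0,0,-0.016,0,1],[0,0,0,0,-0.016,0,1]])

```text
t: 16.32
position: [437.4, 187.3, 43.3]
tcp_rot: [3.139, 0.107, 0.003]
ft_force: [-0.4, -4.2, 9.4]
gripper_width: 44.5
finger_force: 40.0
```

```bash
python3 -c "
from pl import *
st()"
```

```text
t 16.325 jig [-66.7 129.9] [437.4 187.3  43.3] Fjig [-0.7 -4.2] 9.4 M [-0.79  0.09 -0.13] 39.98555123806 yaw [0.9977 0.0679 0.0017]
```

Call:
arm_command(targets=[[0,0,0,0,-0.002,-0.002,1],[0,0,0,0,-0.005,-0.002,1],[0,0,0,0,-0.007,-0.002,1],[0,0,0,0,-0.009,-0.002,1],[0,0,0,0,-0.009,-0.002,1]])

```text
t: 16.95
position: [436.3, 190.2, 43.3]
tcp_rot: [3.138, 0.106, -0.001]
ft_force: [-0.7, -7.2, 6.8]
gripper_width: 44.7
finger_force: 40.0
```

```bash
python3 -c "
from pl import *
st()"
```

```text
t 16.95 jig [-67.6 132.9] [436.3 190.2  43.3] Fjig [-1.2 -7.1] 6.8 M [-1.23  0.12 -0.35] 39.988170862197876 yaw [ 9.977e-01  6.750e-02 -4.000e-04]
```

Fence contact at jig y 132.9 as expected. Now advance lengthwise.

Call:
arm_command(targets=[[0,0,0,0.004,0,0,1],[0,0,0,0.008,0,0,1],[0,0,0,0.012,0,0,1],[0,0,0,0.016,0,0,1],[0,0,0,0.02,0,0,1],[0,0,0,0.02,0,0,1]])

```text
t: 17.7
position: [440.8, 190.8, 43.3]
tcp_rot: [3.136, 0.107, -0.009]
ft_force: [-13.5, -6.1, 21.8]
gripper_width: 44.5
finger_force: 40.0
```

```bash
python3 -c "
from pl import *
st()"
```

```text
t 17.7 jig [-63.1 133.2] [440.8 190.8  43.3] Fjig [-13.9  -5.2] 21.8 M [-0.93  2.95 -0.63] 40.030192136764526 yaw [ 0.9977  0.0679 -0.006 ]
```

```bash
python3 -c "
from pl import *
import pickle
s=cam('scene');t=cam('top');pickle.dump((s,t),open('c2.pkl','wb'))
u=lambda a,k:cv2.resize(a,None,fx=k,fy=k,interpolation=cv2.INTER_CUBIC)
A=np.hstack([u(s[0][150:200,268:334],8),u(t[0][155:205,180:213],8)])
B=u(t[0][165:195,170:302],6)
save(np.vstack([A,B]),'pics/c7.png')
for X,Y,Z in [(110,110,37),(110,155,37),(110,110,18),(20,155,44)]:
    P=np.r_[G@[X,Y]+j,Z];a=proj(P,s)[0];b=proj(P,t)[0];print((X,Y,Z),((a-[268,150])*8+3.5).round(),((b-[180,155])*8+3.5+[528,0]).round())"
```

```text
(110, 110, 37) [291. 304.] [706. 141.]
(110, 155, 37) [343. 266.] [611. 145.]
(110, 110, 18) [289. 337.] [711. 147.]
(20, 155, 44) [195. 195.] [613. 333.]
```

View pics/c7.png

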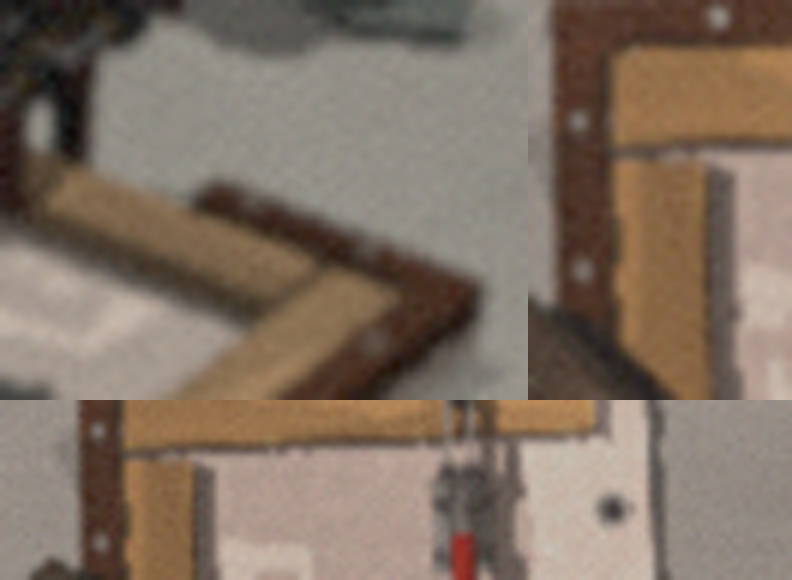

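The seam still shows a thin gap (top crop y≈148 to 158, roughly 4–5 mm); the 14 N matches friction from the 22 N downward load. Relieve the down force.

Call:
arm_command(targets=[[0,0,0,0,0,-0.002,1],[0,0,0,0,0,-0.004,1],[0,0,0,0,0,-0.004,1]])

```text
t: 18.18
position: [443.4, 191.1, 44.2]
tcp_rot: [3.138, 0.107, -0.003]
ft_force: [-2.7, -5.1, -0.8]
gripper_width: 45.0
finger_force: 40.0
```

```bash
python3 -c "
from pl import *
st()"
```

```text
t 18.175 jig [-60.5 133.3] [443.4 191.1  44.2] Fjig [-3.  -4.9] -0.8 M [-1.05  0.53 -0.64] 40.017685890197754 yaw [ 0.9977  0.0678 -0.0022]
```

Call:
arm_command(targets=[[0,0,0,0.002,0,0.001,1],[0,0,0,0.004,0,0.001,1],[0,0,0,0.006,0,0.001,1],[0,0,0,0.008,0,0.001,1],[0,0,0,0.008,0,0.001,1]])

```text
t: 18.8
position: [446.7, 191.3, 43.8]
tcp_rot: [3.138, 0.106, -0.003]
ft_force: [-2.7, -5.7, -1.1]
gripper_width: 44.5
finger_force: 40.0
```

```bash
python3 -c "
from pl import *
st()"
```

```text
t 18.8 jig [-57.2 133.3] [446.7 191.3  43.8] Fjig [-3.  -5.5] -1.1 M [-1.13  0.46 -0.68] 40.018630027770996 yaw [ 0.9977  0.0677 -0.0021]
```

Call:
arm_command(targets=[[0,0,0,0.0015,0,0,1],[0,0,0,0.003,0,0,1],[0,0,0,0.0045,0,0,1],[0,0,0,0.0045,0,0,1]])

```text
t: 19.3
position: [448.5, 191.5, 43.8]
tcp_rot: [3.138, 0.106, -0.003]
ft_force: [-1.2, -5.8, -0.1]
gripper_width: 44.3
finger_force: 40.0
```

```bash
python3 -c "
from pl import *
st()"
```

```text
t 19.3 jig [-55.4 133.4] [448.5 191.5  43.8] Fjig [-1.6 -5.7] -0.1 M [-1.12  0.5  -0.7 ] 40.018497705459595 yaw [ 0.9977  0.0678 -0.0021]
```

Call:
arm_command(targets=[[0,0,0,0.0015,0,0,1],[0,0,0,0.003,0,0,1],[0,0,0,0.0045,0,0,1],[0,0,0,0.0045,0,0,1]])

```text
t: 19.8
position: [449.0, 191.4, 43.4]
tcp_rot: [3.137, 0.107, -0.007]
ft_force: [-6.3, -5.2, -0.4]
gripper_width: 44.6
finger_force: 40.0
```

```bash
python3 -c "
from pl import *
st()"
```

```text
t 19.8 jig [-54.8 133.3] [449.  191.4  43.4] Fjig [-6.6 -4.8] -0.4 M [-1.03  1.18 -0.68] 40.02178609371185 yaw [ 0.9977  0.068  -0.0042]
```

Stile contact at jig x −54.8. Build the push to about 14 N (2–3 N of that is fence friction).

Call:
arm_command(targets=[[0,0,0,0.001,0,0,1],[0,0,0,0.002,0,0,1],[0,0,0,0.003,0,0,1],[0,0,0,0.003,0,0,1],[0,0,0,0.003,0,0,1]])

```text
t: 20.42
position: [449.1, 191.5, 43.4]
tcp_rot: [3.137, 0.107, -0.009]
ft_force: [-9.1, -5.2, 3.8]
gripper_width: 44.3
finger_force: 40.0
```

```bash
python3 -c "
from pl import *
st()"
```

```text
t 20.425 jig [-54.8 133.3] [449.1 191.5  43.4] Fjig [-9.5 -4.6] 3.8 M [-0.96  2.   -0.75] 40.027281045913696 yaw [ 0.9976  0.0684 -0.006 ]
```

Call:
arm_command(targets=[[0,0,0,0.001,0,-0.0005,1],[0,0,0,0.002,0,-0.001,1],[0,0,0,0.003,0,-0.001,1],[0,0,0,0.003,0,-0.001,1],[0,0,0,0.003,0,-0.001,1],[0,0,0,0.003,0,-0.001,1]])

```text
t: 21.18
position: [449.2, 191.4, 43.4]
tcp_rot: [3.136, 0.108, -0.012]
ft_force: [-12.5, -4.6, 2.6]
gripper_width: 44.5
finger_force: 40.0
```

```bash
python3 -c "
from pl import *
st()"
```

```text
t 21.175 jig [-54.7 133.2] [449.2 191.4  43.4] Fjig [-12.8  -3.8] 2.6 M [-0.83  2.54 -0.69] 40.03036379814148 yaw [ 0.9976  0.0687 -0.008 ]
```

Call:
arm_command(targets=[[0,0,0,0.001,0,0,1],[0,0,0,0.001,0,0,1],[0,0,0,0.001,0,0,1],[0,0,0,0.001,0,0,1],[0,0,0,0.001,0,0,1],[0,0,0,0.001,0,0,1],[0,0,0,0.001,0,0,1],[0,0,0,0.001,0,0,1]])

```text
t: 22.18
position: [449.2, 191.4, 43.4]
tcp_rot: [3.136, 0.108, -0.013]
ft_force: [-13.5, -4.9, 4.9]
gripper_width: 44.5
finger_force: 40.0
```

Call:
arm_command(targets=[[0,0,0,0,0,0,1],[0,0,0,0,0,0,1],[0,0,0,0,0,0,1],[0,0,0,0,0,0,1],[0,0,0,0,0,0,1],[0,0,0,0,0,0,1],[0,0,0,0,0,0,1],[0,0,0,0,0,0,1]])

```text
t: 23.18
position: [449.2, 191.5, 43.4]
tcp_rot: [3.136, 0.108, -0.013]
ft_force: [-13.9, -4.5, 4.6]
gripper_width: 44.5
finger_force: 40.0
```

Call:
arm_command(targets=[[0,0,0,0,0,0,1],[0,0,0,0,0,0,1],[0,0,0,0,0,0,1],[0,0,0,0,0,0,1],[0,0,0,0,0,0,1],[0,0,0,0,0,0,1],[0,0,0,0,0,0,1],[0,0,0,0,0,0,1]])

```text
t: 24.18
position: [449.2, 191.4, 43.4]
tcp_rot: [3.136, 0.108, -0.013]
ft_force: [-13.3, -6.0, 4.4]
gripper_width: 44.8
finger_force: 40.0
```

Call:
arm_command(targets=[[0,0,0,0,0,0,1],[0,0,0,0,0,0,1],[0,0,0,0,0,0,1],[0,0,0,0,0,0,1],[0,0,0,0,0,0,1],[0,0,0,0,0,0,1],[0,0,0,0,0,0,1],[0,0,0,0,0,0,1]])

```text
t: 25.18
position: [449.2, 191.4, 43.4]
tcp_rot: [3.136, 0.108, -0.013]
ft_force: [-12.8, -5.5, 4.5]
gripper_width: 44.9
finger_force: 40.0
```

```bash
python3 -c "
from pl import *
import pickle
st()
s,t=pickle.load(open('c2.pkl','rb'));n=cam('top')
# seam column profile (rail mid) before/now; clamp handle red centroid vs. earlier
print(t[0][166:182,194:199].mean((1,2)).round(),n[0][166:182,194:199].mean((1,2)).round())
for c in (t,n):
    im=c[0][165:205,230:265].astype(int);m=(im[...,0]-im[...,1]>50);print(np.argwhere(m).mean(0),m.sum())"
```

```text
t 25.175 jig [-54.7 133.3] [449.2 191.4  43.4] Fjig [-13.2  -4.7] 4.5 M [-0.83  2.82 -0.77] 40.033771991729736 yaw [ 0.9976  0.0687 -0.0086]
[110. 112. 114. 115. 117. 111.  97.  86.  98. 103. 102. 101. 102. 103.
 102. 101.] [112. 112. 114. 116. 117. 110. 100. 100. 103. 101. 103. 102. 101. 103.
 102. 101.]
[30.203125 16.640625] 64
[30.15873016 16.66666667] 63
```

```bash
python3 -c "
from pl import *
import pickle
s,t=pickle.load(open('c2.pkl','rb'))
def ends(c,b):
    im=c[0][b[1]:b[3],b[0]:b[2]].astype(int);w=np.clip(im[...,0]-1.0*im[...,1]-30,0,40)
    v,u=np.nonzero(w>8);ww=w[v,u];p=np.c_[u+b[0],v+b[1]];m=np.average(p,0,ww);q=p-m
    ev,E=np.linalg.eigh(np.cov(q.T,aweights=ww));return m,E[:,1],np.sqrt(12*ev)
for n,c,b in(('scene',s,(242,182,268,202)),('top',t,(236,180,258,210))):
    print(n,*ends(c,b))
    for ang,zc in((0,59),(0.1,67),(.2,75)):
        # grip point (-20,zc); grip axis toward +x dropping by ang; corners of a 80x16x20 box
        P=[]
        for l in(-14,66):
            for w in(-8,8):
                for h in(-10,10):
                    X=-20+l*np.cos(ang)+h*np.sin(ang);Z=zc-l*np.sin(ang)+h*np.cos(ang);P.append(np.r_[G@[X,-60+w]+j,Z])
        k=proj(P,c);m=np.zeros((384*8,512*8),np.uint8);cv2.fillConvexPoly(m,cv2.convexHull((k*8).astype(np.int32)),1)
        v,u=np.nonzero(m);p=np.c_[u,v]/8;ev,E=np.linalg.eigh(np.cov(p.T));print(' ',ang,p.mean(0).round(1),E[:,1].round(3),np.sqrt(12*ev).round(1))
"
```

```text
scene [253.942273   191.08538785] [-0.90845682 -0.41797871] [ 3.3459794  16.16716817]
  0 [255.5 192.6] [-0.908 -0.42 ] [ 6.8 20.1]
  0.1 [255.5 191.3] [-0.868 -0.496] [ 6.8 20.6]
  0.2 [255.4 190.1] [-0.83  -0.557] [ 6.7 21. ]
top [246.75668266 196.94859493] [0.03730626 0.99930388] [ 3.57892982 20.811485  ]
  0 [247.5 197.1] [0.041 0.999] [ 4.5 22.1]
  0.1 [247.5 197.1] [0.039 0.999] [ 4.6 22.4]
  0.2 [247.5 197.1] [0.037 0.999] [ 4.5 22.5]
```

The handle's direction in the image, (-0.908, -0.418), matches the level, locked pose. The seam gap is closed, and the push has held steady at about 13 N for 3 s. Handing in.

```bash
python3 -c "
from cell import ctrl
print(ctrl.sign_off())"
```

```text
the job is handed in; nothing more can be done
None
```

The job is handed in: the clamp is locked on the stile, and the rail is home against the side fence, held about 165 mm from the corner with a steady push of about 13 N at the wrist (I put it at 9–12 N on the stile after friction); the sander, square and bowl were not touched.

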